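# Rotate the hardener stock in the gravity rack

### The job

First in, first out: take the oldest hardener carton, the one at the low front end of the full roller rack, and stand it upright in the empty half of the grey job tray. Then restock the rack: stand the new carton (green dot) from the brown cardboard shipper upright on the rollers at the high back end, so that it rolls down and closes up behind the other two; set cartons down rather than dropping them, leave those two in the lane, and leave the stone sample and the tube in the tray where they lie.

Things in the scene. Friction and masses are not known exactly. Their poses are not given: they have to be found in the camera images.
- flow_rack: gravity roller rack, one lane: blue sheet-steel sides, dark legs; fixed, 236 mm long, 80 mm wide over the legs, origin on the bench under its centre. The lane climbs along its +x at 0.14 rad: stop lip and pick end at -x, open loading end at +x. Roller tops 32 mm above the bench at the lip (x -117 mm), 65 mm at the back end (x +117 mm). Cartons roll down by themselves, one length within a second or so
- rack_front (a point): centre of a carton standing against the yellow stop lip (lip 23 mm high). Over the first 68 mm of lane from the lip the side walls are only 14 mm high, so the front carton can be taken from above by its sides, across the lane. The lane starts full with three cartons; the others follow down when the front one is lifted out
- rack_back (a point): centre of a carton standing on the rollers near the high back end, 192 mm up the lane from the lip, once there is room (three cartons fill 186 mm). From 68 mm up to the back the lane is 54 mm wide inside, its walls 95 mm high off the rollers plus a 12 mm flare, higher than a carton: here a carton can be held only by the two 46 mm wide faces that look up and down the lane
- shipper: open brown cardboard box, 160 x 79 x 96 mm, 4 mm walls and bottom, fixed; origin at the centre of its underside, x along its length. Its long walls are as high as the carton inside and about 4 mm from it, the end walls 42 mm high: the carton can be taken only by the two faces that look along the shipper (40 mm or more free beside each)
- job_tray: shallow grey plastic tray, 185 x 115 x 30 mm, 4 mm walls and floor, fixed; origin at the centre of its underside, x along its length. Its -x half holds a green stone sample and a hardener tube; its +x half is empty. Tray and shipper stand left and right of the rack, either way round; the bench between each and the rack's front end is clear, room to stand a carton. A blue-black tool case 145 mm high stands right of the rack's back half
- carton_old_mid (a point): white hardener carton with a red band, 62 x 46 x 92 mm tall, 0.2 to 0.45 kg; this point is its centre. x runs along the 62 mm, y along the 46 mm, z up. Orange dot on top: the oldest, first in the lane, against the stop lip; in the lane it leans back with the slope, its 62 mm along the lane
- carton_b_mid (a point): white hardener carton with a red band, 62 x 46 x 92 mm tall, 0.2 to 0.45 kg; this point is its centre. x runs along the 62 mm, y along the 46 mm, z up. Blue dot on top: second in the lane, behind the oldest
- carton_c_mid (a point): white hardener carton with a red band, 62 x 46 x 92 mm tall, 0.2 to 0.45 kg; this point is its centre. x runs along the 62 mm, y along the 46 mm, z up. Blue dot on top: third and last in the lane
- carton_new_mid (a point): white hardener carton with a red band, 62 x 46 x 92 mm tall, 0.2 to 0.45 kg; this point is its centre. x runs along the 62 mm, y along the 46 mm, z up. Green dot on top: the new one, standing upright in the shipper on its 4 mm bottom, its 46 mm along the shipper's length
- green_sample: green stone sample, 50 x 80 x 20 mm, lying in the -x half of the job tray; leave alone
- hardener_tube: white hardener tube with a red cap, 33 x 102 x 20 mm, lying in the -x half of the job tray; leave alone
There are look-alikes about, which are no part of the job. Leave any purple look-alike of the part that bears carton_new_mid alone.

How it is judged:
By the outcome, as a careful person would: the job done as asked, in the order asked, and still so for the second after the job is handed in, with the robot touching nothing.
It also fails if it takes over 72 s, if anything falls off the work surface, if the arm or the gripper's body presses on something with over 40 N, if the wrist force passes 120 N, or if a joint passes its speed limit or range.

### The arm

A 6-joint arm with a two-finger parallel gripper is mounted at the origin on the work surface; the furniture and walls round the work are solid. World frame = base frame: x ahead of the robot, y to its left, z up, the work surface at z = 0. Lengths are in mm, angles in rad, forces in N, time in s.
With the tool pointing down it reaches from about 350 to 925 mm from the base axis. Payload 6.4 kg.
Tool frame: the origin (TCP) lies on the mounting face of the last link; the fingertips stand 199 mm ahead of it and the grasp point (between the pads) lies 180 mm ahead of it (env.nose_length is the distance from the TCP to the fingertips, in mm); z points along the fingers, y is the line along which they close (so a half turn about z gives the same grasp; the last joint's range is limited). The gripper opens to 94 mm and grips with 3 to 60 N. Pads are 16 mm wide; open, the fingers measure 119 mm over their backs; the gripper's body (75 mm by 177 mm) begins 78 mm behind the grasp point.
Start: joints at [-1.415, 0.245, 1.558, -0, 1.339, -0.174], TCP at [210.51, -614.981, 404.655] pointing down, gripper open.
Joint ranges: [-3.13, 3.13], [-1.02, 2.26], [0.13, 2.54], [-0.95, 4.09], [0.21, 2.88], [-2.74, 2.74]. Speed limits (rad/s): [2.57, 2.57, 3.14, 3.14, 3.14, 3.14].

### API

Orientations are given as a unit quaternion [w, x, y, z].
In Python, from workcell import readout, imaging, workorder, env gives the robot as it stands.
- The arm moves only by the tool carry_out, never from a script. Its argument "moves" is a list that holds one entry, the list of rows, each a list of 7 numbers: the opening, from -1 (shut) to 1 (fully open), so that 0 is half open, then the shift along the tool's x, y, z scaled (see below), then the turn, a rotation vector about the tool's x, y, z scaled (see below). In form: [[[grip, tx, ty, tz, rx, ry, rz], ...]]. A call has 1 to 5 rows; each row is the pose to reach, as a shift and turn from the pose commanded when the call began, along the tool's axes at that moment, turning the shorter way round; what a row does not reach only later rows make up. The controller multiplies each number of a shift by 30 cm and each number of a turn by 2 pi rad. A row lasts 1/8 s, in which the tool goes at most 62.5 mm and 10.7 degrees, less where a joint would pass 70% of its speed; a pose out of reach is approached as far as the arm can. A call with a number of a shift or a turn outside -1 to 1 is refused whole. A call with a gripper value outside its range is refused whole. The fingers move at their own pace and stop on an object; "squeeze" is the grip in N (left out, the last holds). Time passes only in rows, so rows that repeat a pose let the fingers close. It gives the time, the measured TCP pose, the force, the opening and the grip force at its end, in the units of the state.
- readout.read_state(): the state, without advancing time (a new reading comes with each control period).
- imaging.snapshot(name): name is "scene" or "side" or "wrist"; returns the picture (420x560x3 uint8, red, green, blue); there is no depth.
- imaging.get_calibration(name): a dict with "fovy" (degrees; the focal length in pixels is half the picture's height over the tangent of half this angle, whatever the lens; pixels are square), "cx", "cy" (the principal point, pixels), "R" (3x3) and "t" (3): a world point X has camera coordinates R X + t. Camera axes: x right, y down, z forward; pixel columns grow to the right and rows downward; lengths in mm; the calibration is good to about 2 mm. A picture is of the moment at which its call begins: read the wrist's pose just before it. get_calibration takes no time and is no camera call; for the wrist camera it gives the pose at the moment of the call.
- workorder.close_job(): hands the job in; it is judged then, once.
The state is a dict: "time_s": time; "q": joint angles; "joint_vel": joint speeds; "joint_torque": joint torques, N m; "tcp_pos": TCP position; "ee_rot": TCP orientation; "wrist_force": force on the tool from outside, world axes, zero at the start; "moment": the same for the moment, N m; "grip_width": opening from 0.0 (shut) to 1.0 (fully open); "finger_force": force on a finger pad.
Only numpy, scipy, OpenCV 4.12 (cv2) and the standard library are available. Lean on these libraries where they do the work, as an engineer would, in place of code of your own. Each camera call takes 0.05 s, during which the arm holds its last target. There are 200 camera calls.

## Working session

There is one attempt and no reset: what is moved stays moved. The work goes in short steps, Python scripts to look and compute and a tool call to move; the robot and the scene stay as the last step left them, time stands still between calls to the robot, and variables do not carry over. Pictures are saved under pics/ and viewed, at most 10 in all, crops included, and the job is handed in when it is done.

Besides the shell and the picture viewer there is one more tool, called after "Call:" by a JSON object that holds its "name" and its "arguments". carry_out: Moves the arm, as the interface text tells. Its arguments: {"type":"object","properties":{"moves":{"type":"array","items":{"type":"array","items":{"type":"array","items":{"type":"number","minimum":-1,"maximum":1}}}},"squeeze":{"type":"number"}},"required":["moves"]}

```bash
mkdir -p pics
python3 - <<'E'
from workcell import readout, imaging, env
import cv2,numpy as np
print(readout.read_state())
a=[]
for n in ["scene","side"]:
    c=imaging.get_calibration(n); print(n,c)
    im=imaging.snapshot(n)[:,:,::-1]; cv2.imwrite(f"pics/{n}0.png",im)
    cv2.imwrite(f"pics/{n}0b.png",cv2.resize(im,(800,600),interpolation=cv2.INTER_CUBIC))
E
```

```text
{'time_s': 0.0, 'q': array([-1.41510827e+00,  2.45802691e-01,  1.55897848e+00,  1.17865982e-05,
        1.33870371e+00, -1.74086001e-01]), 'joint_vel': array([-0.00029848,  0.00044254, -0.00013628,  0.00057082, -0.00127974,
        0.00086296]), 'joint_torque': array([-9.43908271e-04, -4.15822470e+01, -3.14609921e+01,  6.85201026e-02,
        3.31491488e-02, -1.30100507e-04]), 'tcp_pos': array([ 210.46967834, -614.75049917,  403.57139088]), 'ee_rot': array([-9.46022203e-04,  9.86436686e-01,  1.64139480e-01,  1.44369159e-05]), 'wrist_force': array([-0.06658796, -0.2124024 , -0.17766396]), 'moment': array([ 0.04226314, -0.0208276 , -0.03296347]), 'finger_force': 0.0, 'grip_width': 0.998796585344651}
scene {'fovy': 50.97149691114042, 'cx': 280.3717314744455, 'cy': 206.18196571630384, 'R': array([[ 0.52467781, -0.8512427 ,  0.00995309],
       [-0.55593718, -0.35146872, -0.75326197],
       [ 0.64470695,  0.38968655, -0.6576453 ]]), 't': array([-219.11709143,  363.35542571,  890.17859001])}
side {'fovy': 48.78134841539441, 'cx': 283.2954309059724, 'cy': 205.54630869546608, 'R': array([[ 0.98640129, -0.16425852, -0.00562412],
       [-0.09355402, -0.53301583, -0.84091722],
       [ 0.13513007,  0.83000799, -0.54113455]]), 't': array([-461.10488869,  155.57977514, 1277.70110896])}
```

View pics/scene0b.png

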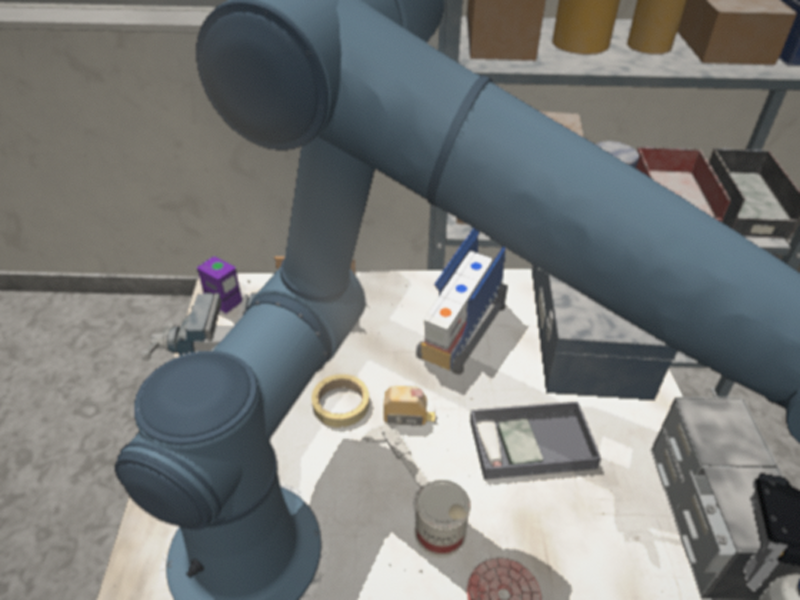

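View pics/side0b.png

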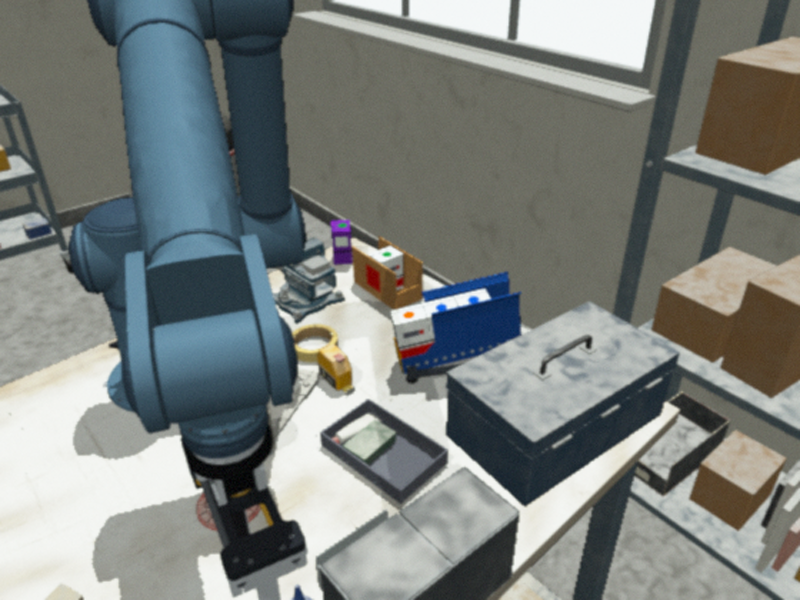

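The scene picture shows the orange dot at about (445,312), blue dots at (461,289) and (476,266), and the tray at (470–600, 403–478), all in 800x600 coordinates. The side picture shows the orange dot at (408,315), blue at (441,308) and (473,300), green in the shipper at (386,254), and the tray's rim corners at about (321,440), (370,402), (447,452) and (402,495). The purple look-alike is at (341,240).

```bash
cat > h.py <<'E'
import cv2,numpy as np
from scipy.spatial.transform import Rotation as Ro
from workcell import readout, imaging
def foc(c): return 210/np.tan(np.radians(c["fovy"]/2))
def ray(c,p):
    f=foc(c);d=np.array([(p[0]-c["cx"])/f,(p[1]-c["cy"])/f,1.]);R=c["R"]
    return -R.T@c["t"],R.T@d
def plane(c,p,z):
    o,d=ray(c,p);return o+d*(z-o[2])/d[2]
def tri(c1,p1,c2,p2):
    o1,d1=ray(c1,p1);o2,d2=ray(c2,p2)
    s=np.linalg.lstsq(np.c_[d1,-d2],o2-o1,rcond=None)[0]
    a,b=o1+s[0]*d1,o2+s[1]*d2
    return (a+b)/2,np.linalg.norm(a-b)
def blobs(im,lo,hi,box=None,amin=6):   # im BGR, hsv range -> centroids, area
    m=cv2.inRange(cv2.cvtColor(im,cv2.COLOR_BGR2HSV),np.array(lo),np.array(hi))
    if box:
        k=np.zeros_like(m);x0,y0,x1,y1=box;k[y0:y1,x0:x1]=255;m&=k
    n,_,st,ce=cv2.connectedComponentsWithStats(m)
    return [(ce[i].round(1).tolist(),int(st[i,4])) for i in range(1,n) if st[i,4]>=amin]
OR=((5,150,150),(18,255,255));BL=((105,150,120),(120,255,255));GR=((50,100,80),(85,255,255))
# goal: grasp point world G, tool down with closing line at yaw (deg); prints row numbers
def go(G,yaw,base=None):
    s=readout.read_state();p=s["tcp_pos"];R=Ro.from_quat(np.roll(s["ee_rot"],-1))
    y=np.array([np.cos(np.radians(yaw)),np.sin(np.radians(yaw)),0])
    best=None
    for sg in (1,-1):
        yy=sg*y;z=np.array([0,0,-1.]);x=np.cross(yy,z)
        T=Ro.from_matrix(np.c_[x,yy,z]);rv=(R.inv()*T).as_rotvec()
        if best is None or np.linalg.norm(rv)<np.linalg.norm(best): best=rv
        print("sol",sg,"t",((R.inv().apply(np.array(G)+[0,0,180]-p))/300).round(4),"r",(rv/2/np.pi).round(4))
E
python3 - <<'E'
from h import *
S,D=imaging.get_calibration("scene"),imaging.get_calibration("side")
s=cv2.imread("pics/scene0.png");d=cv2.imread("pics/side0.png")
for n,c in zip("OBG",(OR,BL,GR)):
    print(n,blobs(s,*c,(290,170,350,230)),blobs(d,*c,(240,160,350,230)))
for p in [(321,440),(370,402),(447,452),(402,495)]: print("tray",plane(D,np.array(p)*.7,30).round())
for p in [(470,408),(578,403),(600,463),(483,478)]: print("trayS",plane(S,np.array(p)*.7,30).round())
print("new",plane(D,np.array((386,254))*.7,96).round())
E
```

```text
O [([311.4, 218.3], 19)] [([285.5, 220.0], 16)]
B [([333.0, 185.8], 13), ([322.5, 201.5], 18)] [([324.0, 200.4], 308), ([346.0, 208.3], 10), ([331.3, 210.2], 31), ([309.0, 215.7], 31)]
G [] [([270.2, 177.6], 9)]
tray [ 285. -257.   30.]
tray [ 376. -179.   30.]
tray [ 484. -318.   30.]
tray [ 398. -391.   30.]
trayS [ 375. -162.   30.]
trayS [ 481. -311.   30.]
trayS [ 386. -381.   30.]
trayS [ 266. -239.   30.]
new [463. 225.  96.]
```

Run:
```python
from h import *
S,D=imaging.get_calibration("scene"),imaging.get_calibration("side")
o=tri(S,(311.4,218.3),D,(285.5,220));b=tri(S,(322.5,201.5),D,(309,215.7));c=tri(S,(333,185.8),D,(331.3,210.2))
for k in(o,b,c):print(k[0].round(1),round(k[1],1))
e=c[0]-o[0];yaw=np.degrees(np.arctan2(e[1],e[0]));print("lane",np.linalg.norm(e),yaw,np.degrees(np.arcsin(e[2]/np.linalg.norm(e))))
for p,q in zip([(321,440),(370,402),(447,452),(402,495)],[(483,478),(470,408),(578,403),(600,463)]):
  for qq in [(470,408),(578,403),(600,463),(483,478)]:
    t=tri(S,np.array(qq)*.7,D,np.array(p)*.7)
    if t[1]<12: print("tray",p,qq,t[0].round(),round(t[1],1))
ctr=o[0]-92*np.array([-.14*np.cos(np.radians(yaw)),-.14*np.sin(np.radians(yaw)),.99])
print(ctr)
go(o[0]+[0,0,120],yaw+90)
```

```text
[464.6 -59.3 126.4] 1.7
[529.  -56.1 131.6] 3.7
[589.8 -54.6 141.2] 3.6
lane 126.1407734016294 2.135672752084468 6.719923816528402
tray (321, 440) (600, 463) [ 287. -385.  157.] 0.6
tray (321, 440) (483, 478) [ 284. -233.    5.] 3.3
tray (370, 402) (470, 408) [ 380. -161.   18.] 8.0
tray (370, 402) (578, 403) [ 363. -327.  163.] 0.3
tray (447, 452) (470, 408) [ 542.  -99. -198.] 11.8
tray (447, 452) (578, 403) [ 486. -311.   24.] 1.8
tray (402, 495) (600, 463) [ 399. -379.   15.] 2.7
tray (402, 495) (483, 478) [ 427. -186. -219.] 8.5
[477.48796621 -58.78900763  35.33728036]
sol 1 t [ 1.4012 -1.4776 -0.0729] r [ 0.000e+00 -4.000e-04 -4.534e-01]
sol -1 t [ 1.4012 -1.4776 -0.0729] r [-0.0003 -0.      0.0466]
```

Call:
{"name": "carry_out", "arguments": {"moves": [[[1, 0.64, -0.62, -0.18, 0, 0, 0], [1, 0.64, -0.62, -0.18, 0, 0, 0], [1, 0.64, -0.62, -0.18, 0, 0, 0], [1, 0.64, -0.62, -0.18, 0, 0, 0], [1, 0.64, -0.62, -0.18, 0, 0, 0]]]}}

```text
time_s: 0.72
tcp_pos: [332.9, -374.5, 459.3]
ee_rot: [0.0, 0.986, 0.165, 0.0]
wrist_force: [-0.2, -0.7, -0.3]
grip_width: 1.0
finger_force: 0.0
```

Call:
{"name": "carry_out", "arguments": {"moves": [[[1, 0.3, -0.3, -0.1, 0, 0, 0.02], [1, 0.3, -0.3, -0.1, 0, 0, 0.047], [1, 0.3, -0.3, -0.1, 0, 0, 0.047], [1, 0.3, -0.3, -0.1, 0, 0, 0.047]]]}}

```text
time_s: 1.23
tcp_pos: [387.9, -262.9, 488.3]
ee_rot: [0.0, 1.0, 0.018, -0.0]
wrist_force: [-0.8, 0.1, -0.4]
grip_width: 0.999
finger_force: 0.0
```

Run:
```python
from h import *
s=readout.read_state();print(s["time_s"],s["tcp_pos"],s["ee_rot"],s["q"])
c=imaging.get_calibration("wrist");print(c)
im=imaging.snapshot("wrist")[:,:,::-1];cv2.imwrite("pics/w1.png",im);np.save("w1.npy",c,allow_pickle=True)
```

```text
1.225 [ 387.92056352 -262.92835719  488.29269162] [ 8.55673464e-05  9.99838056e-01  1.79929171e-02 -3.32101892e-04] [-8.38203443e-01 -2.57666627e-01  1.90645123e+00 -6.15714271e-04
  1.49311406e+00  6.96652982e-01]
{'fovy': 61.45993595223824, 'cx': 283.28153741782137, 'cy': 212.22442078366453, 'R': array([[ 3.59783040e-02, -9.99352523e-01, -3.11954924e-04],
       [-9.65054093e-01, -3.48245806e-02,  2.59726483e-01],
       [-2.59569180e-01, -9.04346500e-03, -9.65682172e-01]]), 't': array([-277.38613973,  316.08165927,  569.78834918])}
```

View pics/w1.png

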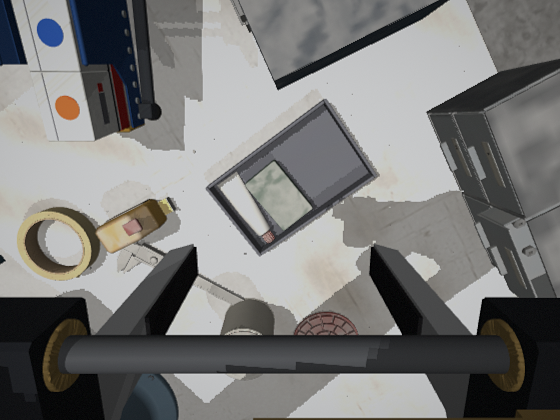

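The wrist view shows the tray's rim corners at about (208,187), (325,101), (376,175) and (262,253), with its empty half up and to the right. The orange dot is at (67,107) and a blue dot at (50,33). Carton edges run to the lip at about (110,138).

Run:
```python
from h import *
c=np.load("w1.npy",allow_pickle=True).item();im=cv2.imread("pics/w1.png")
o,b=[max(blobs(im,*k,(0,0,160,150),40),key=lambda t:t[1])[0] for k in(OR,((100,150,120),(125,255,255)))]
bs=blobs(im,(100,150,100),(125,255,255),(0,0,160,150),40);print(o,bs)
O=plane(c,o,127);print(O)
for k in bs: print(plane(c,k[0],127+8.8),k[1])
T=[plane(c,p,30) for p in[(208,187),(325,101),(376,175),(262,253)]]
for t in T:print(t.round(1))
u=(T[1]-T[0]+T[2]-T[3])/2;ty=np.degrees(np.arctan2(u[1],u[0]));w=(T[3]-T[0]+T[2]-T[1])/2
print("tray",np.mean(T,0),np.linalg.norm(u),np.linalg.norm(w),ty,"half",np.mean(T,0)+u/np.linalg.norm(u)*45)
```

```text
[66.9, 107.2] [([77.6, 32.0], 134), ([49.5, 32.0], 536)]
[464.65040434 -60.39910997 127.        ]
[527.01440914 -82.33699882 135.8       ] 134
[526.14983899 -58.27796111 135.8       ] 536
[ 374.6 -169.2   30. ]
[ 483.2 -309.6   30. ]
[ 397.4 -379.1   30. ]
[ 288.2 -239.    30. ]
tray [ 385.88054867 -274.21420929   30.        ] 177.5835168399266 110.74056301343471 -52.17960425083441 half [ 413.47402166 -309.76136457   30.        ]
```

Call:
{"name": "carry_out", "arguments": {"moves": [[[1, 0.168, -0.666, 0.412, 0, 0.022, 0], [1, 0.168, -0.666, 0.412, 0, 0.022, 0], [1, 0.168, -0.666, 0.412, 0, 0.022, 0], [1, 0.168, -0.666, 0.412, 0, 0.022, 0], [1, 0.168, -0.666, 0.412, 0, 0.022, 0]]]}}

```text
time_s: 1.9
tcp_pos: [430.7, -60.1, 361.7]
ee_rot: [-0.002, 0.998, 0.019, 0.066]
wrist_force: [-0.5, 0.2, 0.4]
grip_width: 1.0
finger_force: 0.0
```

```bash
cat >> h.py <<'E'
def go2(G,yaw,tilt=0,tdir=2.,show=True):
    """rows to bring grasp point to G; closing line at yaw deg; tool axis leaning back by tilt against tdir (deg)"""
    t=np.radians(tdir);n=np.array([-np.sin(tilt)*np.cos(t),-np.sin(tilt)*np.sin(t),np.cos(tilt)])
    s=readout.read_state();p=s["tcp_pos"];R=Ro.from_quat(np.roll(s["ee_rot"],-1))
    y=np.array([np.cos(np.radians(yaw)),np.sin(np.radians(yaw)),0]);y-=n*(y@n);y/=np.linalg.norm(y)
    for sg in(1,-1):
        rv=(R.inv()*Ro.from_matrix(np.c_[np.cross(sg*y,-n),sg*y,-n])).as_rotvec()
        if np.linalg.norm(rv)<1.6: print("t",(R.inv().apply(np.array(G)+180*n-p)/300).round(4),"r",(rv/2/np.pi).round(4))
    print("time",s["time_s"],"q5,6",s["q"][4:].round(2),"grasp",(p+180*R.apply([0,0,1])).round(1),"F",s["wrist_force"].round(1))
E
python3 - <<'E'
from h import *
c=imaging.get_calibration("wrist");im=imaging.snapshot("wrist")[:,:,::-1];cv2.imwrite("pics/w2.png",im)
for k in(OR,BL):
  for z in(127,135.8):
    for b in blobs(im,*k,None,100): print(b,plane(c,b[0],z).round(1))
go2((468.8,-59.9,97.3),92,.14)
E
sed -n 1,1p h.py >/dev/null
```

```text
([286.3, 233.2], 806) [464.7 -60.9 127. ]
([286.3, 233.2], 806) [466.4 -60.8 135.8]
([287.2, 19.9], 1281) [594.4 -56.4 127. ]
([349.2, 48.4], 225) [579.6 -94.5 127. ]
([286.7, 134.8], 1004) [527.  -58.7 127. ]
([287.2, 19.9], 1281) [591.  -56.5 135.8]
([349.2, 48.4], 225) [576.8 -93.1 135.8]
([286.7, 134.8], 1004) [526.3 -58.7 135.8]
t [ 0.0018 -0.0004  0.2961] r [-0.0001  0.0008  0.0001]
time 1.95 q5,6 [1.14 1.1 ] grasp [455.4 -60.4 185.1] F [-0.5 -0.6  1.1]
```

View pics/w2.png

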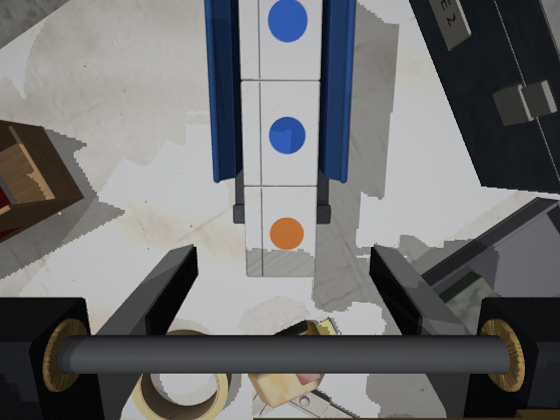

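The view shows the orange dot at (286,233), centred between the fingers. The blue dots are at (287,135) and (287,20), and the lane is straight up the picture. The shipper is at the left edge. The grasp line is good, so I descend.

Call:
{"name": "carry_out", "arguments": {"moves": [[[1, 0.001, 0.001, 0.15, 0, 0, 0], [1, 0.001, 0.001, 0.25, 0, 0, 0], [1, 0.001, 0.001, 0.296, 0, 0, 0], [1, 0.001, 0.001, 0.296, 0, 0, 0]]]}}

```text
time_s: 2.45
tcp_pos: [444.1, -62.2, 277.1]
ee_rot: [-0.001, 0.998, 0.016, 0.069]
wrist_force: [0.1, -0.6, -0.3]
grip_width: 0.999
finger_force: 0.0
```

Call:
{"name": "carry_out", "arguments": {"moves": [[[-1, 0, 0, 0, 0, 0, 0], [-1, 0, 0, 0, 0, 0, 0], [-1, 0, 0, 0, 0, 0, 0], [-1, 0, 0, 0, 0, 0, 0], [-1, 0, 0, 0, 0, 0, 0]]], "squeeze": 25}}

```text
time_s: 3.08
tcp_pos: [444.0, -60.4, 277.5]
ee_rot: [-0.003, 0.997, 0.017, 0.069]
wrist_force: [-1.0, 6.3, 4.8]
grip_width: 0.505
finger_force: 3.0
```

Call:
{"name": "carry_out", "arguments": {"moves": [[[-1, 0, 0, 0, 0, 0, 0], [-1, 0, 0, 0, 0, 0, 0], [-1, 0, 0, -0.05, 0, 0, 0], [-1, 0, 0, -0.12, 0, 0, 0], [-1, 0, 0, -0.2, 0, 0, 0]]]}}

```text
time_s: 3.7
tcp_pos: [434.9, -61.3, 336.5]
ee_rot: [-0.001, 0.998, 0.017, 0.067]
wrist_force: [-0.8, 0.1, -3.1]
grip_width: 0.487
finger_force: 25.0
```

Call:
{"name": "carry_out", "arguments": {"moves": [[[-1, 0, 0, -0.1, 0, 0, 0], [-1, 0, 0, -0.2, 0, 0, 0], [-1, 0, 0, -0.25, 0, 0, 0], [-1, 0, 0, -0.25, 0, 0, 0]]]}}

```text
time_s: 4.2
tcp_pos: [425.3, -61.8, 411.5]
ee_rot: [-0.001, 0.997, 0.017, 0.07]
wrist_force: [-0.1, -0.9, -2.2]
grip_width: 0.485
finger_force: 25.0
```

Run:
```python
from h import *
G=np.array((413.5,-309.8,4+64));go2(G+[0,0,90],-52.2)
im=imaging.snapshot("side")[:,:,::-1];cv2.imwrite("pics/s1.png",im[140:350,200:480])
cv2.imwrite("pics/s1.png",cv2.resize(im[140:350,200:480],None,fx=2,fy=2))
```

```text
t [-0.1011  0.8246  0.2343] r [ 0.0071 -0.0214 -0.0994]
time 4.2 q5,6 [1.25 1.1 ] grasp [450.3 -61.1 233.2] F [-0.1 -0.9 -2.2]
```

View pics/s1.png

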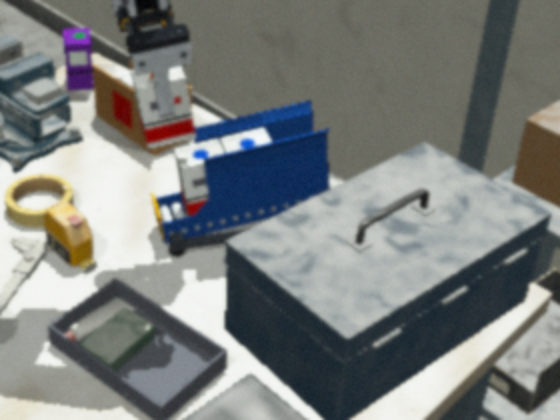

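The oldest carton hangs cleanly from the gripper, the two blue-dot cartons are rolling down, and the tray's empty half is clear.

Call:
{"name": "carry_out", "arguments": {"moves": [[[-1, -0.02, 0.165, 0.03, 0.0015, -0.004, -0.02], [-1, -0.04, 0.33, 0.08, 0.003, -0.009, -0.04], [-1, -0.06, 0.5, 0.13, 0.0045, -0.013, -0.06], [-1, -0.08, 0.66, 0.18, 0.006, -0.017, -0.08], [-1, -0.101, 0.825, 0.234, 0.007, -0.0214, -0.0994]]]}}

```text
time_s: 4.88
tcp_pos: [412.9, -311.0, 334.7]
ee_rot: [-0.002, 0.945, 0.326, -0.001]
wrist_force: [1.3, 0.1, -1.8]
grip_width: 0.488
finger_force: 25.0
```

Call:
{"name": "carry_out", "arguments": {"moves": [[[-1, 0, 0, 0, 0, 0, 0], [-1, 0, 0, 0, 0, 0, 0]]]}}

```text
time_s: 5.12
tcp_pos: [413.3, -309.2, 335.7]
ee_rot: [-0.002, 0.946, 0.324, -0.001]
wrist_force: [-0.6, 0.7, -3.2]
grip_width: 0.484
finger_force: 25.0
```

Run:
```python
from h import *
G=np.array((413.5,-309.8,4+64));go2(G,-52.2)
c=imaging.get_calibration("wrist");im=imaging.snapshot("wrist")[:,:,::-1];cv2.imwrite("pics/w3.png",im)
np.save("w3.npy",c,allow_pickle=True)
```

```text
t [-0.0007  0.003   0.2925] r [-0.0006  0.     -0.0001]
time 5.125 q5,6 [1.19 0.05] grasp [ 412.9 -308.7  155.7] F [-0.6  0.7 -3.2]
```

View pics/w3.png

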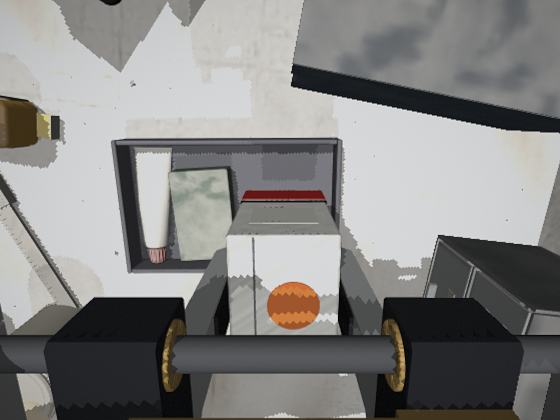

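The wrist view shows the carton aligned with the tray. The stone's right edge is at x 234 and the right wall is at x 342, so there is about 18 mm of clearance on each side. Now I lower it.

Call:
{"name": "carry_out", "arguments": {"moves": [[[-1, 0, 0.003, 0.12, 0, 0, 0], [-1, 0, 0.003, 0.2, 0, 0, 0], [-1, 0, 0.003, 0.26, 0, 0, 0], [-1, 0, 0.003, 0.282, 0, 0, 0], [-1, 0, 0.003, 0.282, 0, 0, 0]]]}}

```text
time_s: 5.8
tcp_pos: [414.2, -310.2, 252.8]
ee_rot: [-0.0, 0.946, 0.324, -0.0]
wrist_force: [-0.4, 0.1, -1.6]
grip_width: 0.489
finger_force: 25.0
```

Call:
{"name": "carry_out", "arguments": {"moves": [[[-1, 0, 0, 0.004, 0, 0, 0], [-1, 0, 0, 0.008, 0, 0, 0], [-1, 0, 0, 0.008, 0, 0, 0]]]}}

```text
time_s: 6.18
tcp_pos: [414.1, -310.4, 250.4]
ee_rot: [-0.0, 0.946, 0.324, -0.0]
wrist_force: [0.7, -0.2, -2.0]
grip_width: 0.488
finger_force: 25.0
```

Call:
{"name": "carry_out", "arguments": {"moves": [[[-1, 0, 0, 0.004, 0, 0, 0], [-1, 0, 0, 0.008, 0, 0, 0], [-1, 0, 0, 0.008, 0, 0, 0]]]}}

```text
time_s: 6.55
tcp_pos: [414.1, -310.4, 247.8]
ee_rot: [-0.0, 0.946, 0.324, -0.0]
wrist_force: [0.7, 0.6, -1.4]
grip_width: 0.49
finger_force: 25.0
```

Call:
{"name": "carry_out", "arguments": {"moves": [[[-1, 0, 0, 0.004, 0, 0, 0], [-1, 0, 0, 0.008, 0, 0, 0], [-1, 0, 0, 0.008, 0, 0, 0]]]}}

```text
time_s: 6.92
tcp_pos: [414.6, -310.5, 247.5]
ee_rot: [-0.001, 0.946, 0.324, -0.0]
wrist_force: [-3.7, 7.1, 15.3]
grip_width: 0.487
finger_force: 25.0
```

Call:
{"name": "carry_out", "arguments": {"moves": [[[-1, 0, 0, -0.005, 0, 0, 0], [0.6, 0, 0, -0.005, 0, 0, 0], [0.6, 0, 0, -0.005, 0, 0, 0], [0.6, 0, 0, -0.005, 0, 0, 0], [0.6, 0, 0, -0.005, 0, 0, 0]]]}}

```text
time_s: 7.55
tcp_pos: [414.0, -310.4, 246.8]
ee_rot: [-0.0, 0.946, 0.324, -0.0]
wrist_force: [0.4, 0.6, 0.7]
grip_width: 0.797
finger_force: 0.0
```

Call:
{"name": "carry_out", "arguments": {"moves": [[[0.6, 0, 0, -0.1, 0, 0, 0], [0.6, 0, 0, -0.3, 0, 0, 0], [0.6, 0, 0, -0.5, 0, 0, 0], [0.6, 0, 0, -0.6, 0, 0, 0]]]}}

```text
time_s: 8.05
tcp_pos: [414.4, -310.6, 431.0]
ee_rot: [0.002, 0.946, 0.324, 0.001]
wrist_force: [0.0, -0.0, -0.2]
grip_width: 0.8
finger_force: 0.0
```

Run:
```python
from h import *
im=imaging.snapshot("side")[:,:,::-1];cv2.imwrite("pics/s2.png",cv2.resize(im[140:350,200:400],None,fx=2,fy=2))
go2((300,0,330),-45)
```

```text
t [ 0.3335 -1.0512 -0.2631] r [ 0.0016  0.0001 -0.0199]
time 8.1 q5,6 [1.36 0.05] grasp [ 416.  -312.4  254.2] F [ 1.7 -0.4  2.6]
```

View pics/s2.png

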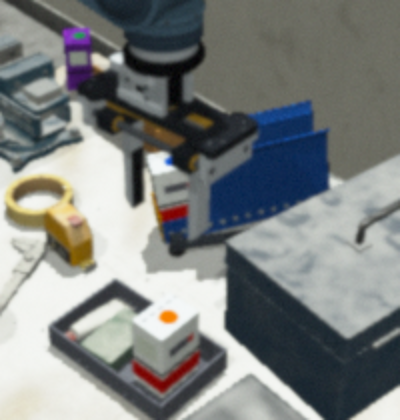

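The old carton stands upright in the tray's empty half with the stone and tube beside it, and a blue-dot carton has rolled down to the lip. Next is the shipper.

Call:
{"name": "carry_out", "arguments": {"moves": [[[1, 0.104, -0.132, -0.02, 0, 0, 0.02], [1, 0.208, -0.264, -0.05, 0, 0, 0.04], [1, 0.312, -0.396, -0.05, 0, 0, 0.06], [1, 0.416, -0.528, -0.05, 0, 0, 0.08], [1, 0.52, -0.66, -0.05, 0, 0, 0.0994]]]}}

```text
time_s: 8.72
tcp_pos: [415.6, -56.8, 441.1]
ee_rot: [-0.0, 1.0, 0.015, -0.001]
wrist_force: [-0.0, -0.6, 0.2]
grip_width: 1.002
finger_force: 0.0
```

Call:
{"name": "carry_out", "arguments": {"moves": [[[1, 0.07, -0.865, -0.04, 0, 0, 0], [1, 0.07, -0.865, -0.04, 0, 0, 0], [1, 0.07, -0.865, -0.04, 0, 0, 0], [1, 0.07, -0.865, -0.04, 0, 0, 0], [1, 0.07, -0.865, -0.04, 0, 0, 0]]]}}

```text
time_s: 9.35
tcp_pos: [427.2, 204.6, 453.2]
ee_rot: [-0.0, 1.0, 0.02, -0.001]
wrist_force: [-0.4, 0.1, -0.7]
grip_width: 0.997
finger_force: 0.0
```

Call:
{"name": "carry_out", "arguments": {"moves": [[[1, 0, 0, 0, 0, 0, 0], [1, 0, 0, 0, 0, 0, 0]]]}}

```text
time_s: 9.6
tcp_pos: [428.0, 200.5, 453.5]
ee_rot: [0.0, 1.0, 0.017, -0.001]
wrist_force: [0.4, 0.3, 0.1]
grip_width: 0.997
finger_force: 0.0
```

Run:
```python
from h import *
c=imaging.get_calibration("wrist");im=imaging.snapshot("wrist")[:,:,::-1];cv2.imwrite("pics/w4.png",im)
np.save("w4.npy",c,allow_pickle=True)
go2((463,225,200),90)
for b in blobs(im,*GR,None,60):print(b,plane(c,b[0],96))
```

```text
t [ 0.1195 -0.0782  0.2455] r [-0.      0.0002  0.0053]
time 9.65 q5,6 [1.43 1.73] grasp [427.8 200.4 273.7] F [ 0.6 -0.   0.4]
([254.6, 158.3], 387) [464.07470011 228.27123831  96.        ]
([88.9, 236.5], 332) [380.0559587  394.21633549  96.        ]
```

View pics/w4.png

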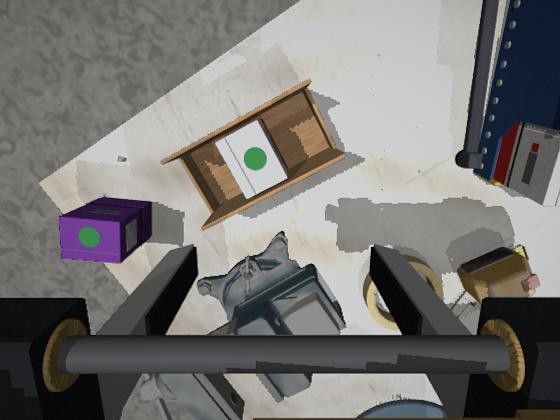

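The picture shows the new carton's green dot at (255,158). The shipper's long walls run (163,162)–(308,83) and (204,228)–(345,156), and a vise stands below it at (270,290). The purple look-alike is at (89,236).

Run:
```python
from h import *
c=np.load("w4.npy",allow_pickle=True).item();im=cv2.imread("pics/w4.png")
P=[plane(c,p,96) for p in[(163,162),(308,83),(345,156),(204,228)]]
for a,b in((0,1),(3,2)):
    e=P[b]-P[a];print(np.linalg.norm(e),np.degrees(np.arctan2(e[1],e[0])))
print("ctr",np.mean(P,0),"w",np.linalg.norm(P[0]-P[3]),np.linalg.norm(P[1]-P[2]))
m=cv2.inRange(cv2.cvtColor(im,cv2.COLOR_BGR2HSV),(0,0,170),(179,40,255));k=np.zeros_like(m);k[115:205,212:292]=255;m&=k
m=cv2.morphologyEx(m,cv2.MORPH_CLOSE,np.ones((31,31)))&k
cn=max(cv2.findContours(m,0,2)[0],key=cv2.contourArea)
q=np.array([plane(c,p[0],96)[:2] for p in cn],np.float32);print(cv2.minAreaRect(q))
```

```text
154.1065928731167 -60.67624650382815
155.35811653703448 -60.641889567913246
ctr [463.20691086 229.29433531  96.        ] w 74.71605478529511 74.64875889525432
((461.04168701171875, 230.7831268310547), (108.61628723144531, 45.27712631225586), 29.451332092285156)
```

Run:
```python
from h import *
go2((464,228.5,160),-60.6)
```

```text
t [ 0.1234 -0.0897  0.3789] r [-0.0001  0.0002 -0.0764]
time 9.65 q5,6 [1.43 1.73] grasp [427.8 200.4 273.7] F [ 0.6 -0.   0.4]
```

Call:
{"name": "carry_out", "arguments": {"moves": [[[1, 0.05, -0.035, 0.1, 0, 0, -0.025], [1, 0.1, -0.07, 0.25, 0, 0, -0.05], [1, 0.123, -0.09, 0.36, 0, 0, -0.0764], [1, 0.123, -0.09, 0.379, 0, 0, -0.0764], [1, 0.123, -0.09, 0.379, 0, 0, -0.0764]]]}}

```text
time_s: 10.28
tcp_pos: [463.9, 229.3, 341.1]
ee_rot: [-0.0, 0.967, 0.253, -0.0]
wrist_force: [-0.2, -0.2, -0.0]
grip_width: 1.001
finger_force: 0.0
```

Run:
```python
from h import *
c=imaging.get_calibration("wrist");im=imaging.snapshot("wrist")[:,:,::-1];cv2.imwrite("pics/w5.png",im)
for b in blobs(im,*GR,None,60):print(b,plane(c,b[0],96))
go2((464,228.5,66),-60.6)
```

```text
([9.2, 221.2], 554) [382.03716361 391.59130389  96.        ]
([284.2, 233.5], 755) [464.08071452 228.16125204  96.        ]
t [-0.0022  0.0028  0.3195] r [-0.     -0.0002 -0.0001]
time 10.325 q5,6 [1.19 1.3 ] grasp [464.3 229.6 161.9] F [ 0.3 -0.3  0.8]
```

View pics/w5.png

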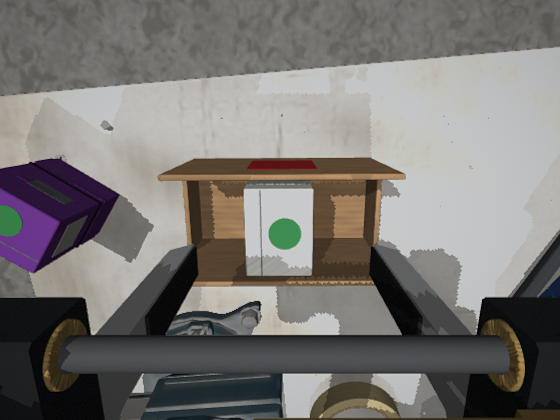

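The carton is square between the fingers (x 244–312, dot at (284,233)), and both finger gaps are clear of the end walls. Descending.

Call:
{"name": "carry_out", "arguments": {"moves": [[[1, -0.002, 0.003, 0.15, 0, 0, 0], [1, -0.002, 0.003, 0.25, 0, 0, 0], [1, -0.002, 0.003, 0.3, 0, 0, 0], [1, -0.002, 0.003, 0.32, 0, 0, 0], [1, -0.002, 0.003, 0.32, 0, 0, 0]]]}}

```text
time_s: 10.95
tcp_pos: [464.0, 229.1, 245.4]
ee_rot: [-0.0, 0.967, 0.255, 0.0]
wrist_force: [0.2, -0.6, -0.1]
grip_width: 1.0
finger_force: 0.0
```

Call:
{"name": "carry_out", "arguments": {"moves": [[[-1, 0, 0, 0, 0, 0, 0], [-1, 0, 0, 0, 0, 0, 0], [-1, 0, 0, 0, 0, 0, 0], [-1, 0, 0, 0, 0, 0, 0], [-1, 0, 0, 0, 0, 0, 0]]], "squeeze": 25}}

```text
time_s: 11.58
tcp_pos: [463.3, 229.3, 244.5]
ee_rot: [-0.001, 0.967, 0.255, -0.001]
wrist_force: [-1.6, 3.6, 2.5]
grip_width: 0.505
finger_force: 1.7
```

Call:
{"name": "carry_out", "arguments": {"moves": [[[-1, 0, 0, 0, 0, 0, 0], [-1, 0, 0, -0.02, 0, 0, 0], [-1, 0, 0, -0.1, 0, 0, 0], [-1, 0, 0, -0.2, 0, 0, 0], [-1, 0, 0, -0.35, 0, 0, 0]]]}}

```text
time_s: 12.2
tcp_pos: [462.7, 228.5, 348.4]
ee_rot: [0.0, 0.967, 0.255, -0.003]
wrist_force: [0.9, 1.0, -4.1]
grip_width: 0.486
finger_force: 25.0
```

Run:
```python
from h import *
c=np.load("w4.npy",allow_pickle=True).item()
for p in[(300,250),(345,156),(460,160),(405,262),(410,175),(286,232),(495,185)]:print(p,plane(c,p,0).round())
go2((440,60,190),-60.6)
```

```text
(300, 250) [336. 175.  -0.]
(345, 156) [459. 126.   0.]
(460, 160) [459. -15.   0.]
(405, 262) [323.  36.   0.]
(410, 175) [439.  44.   0.]
(286, 232) [360. 194.   0.]
(495, 185) [430. -64.   0.]
t [-0.3432  0.4512 -0.0707] r [-0.0002  0.0008  0.0004]
time 12.2 q5,6 [1.21 1.29] grasp [461.8 228.2 168.4] F [ 0.9  1.  -4.1]
```

Call:
{"name": "carry_out", "arguments": {"moves": [[[-1, -0.03, 0.04, -0.07, 0, 0, 0], [-1, -0.13, 0.17, -0.07, 0, 0, 0.02], [-1, -0.23, 0.3, -0.07, 0, 0, 0.04], [-1, -0.31, 0.4, -0.07, 0, 0, 0.06], [-1, -0.343, 0.451, -0.04, 0, 0, 0.0764]]]}}

```text
time_s: 12.82
tcp_pos: [440.3, 58.8, 361.4]
ee_rot: [0.0, 1.0, 0.015, -0.0]
wrist_force: [0.4, 0.2, -3.7]
grip_width: 0.487
finger_force: 25.0
```

Run:
```python
from h import *
go2((440,60,64),-88)
```

```text
t [-0.0006 -0.0045  0.3912] r [ 0.0001  0.     -0.0008]
time 12.825 q5,6 [1.25 1.42] grasp [440.2  58.6 181.4] F [ 0.4  0.2 -3.7]
```

Call:
{"name": "carry_out", "arguments": {"moves": [[[-1, 0, 0, 0.18, 0, 0, 0], [-1, 0, 0, 0.32, 0, 0, 0], [-1, 0, 0, 0.38, 0, 0, 0], [-1, 0, 0, 0.392, 0, 0, 0], [-1, 0, 0, 0.392, 0, 0, 0]]]}}

```text
time_s: 13.45
tcp_pos: [440.8, 60.5, 244.2]
ee_rot: [-0.0, 1.0, 0.018, -0.0]
wrist_force: [0.7, -0.1, -4.0]
grip_width: 0.491
finger_force: 25.0
```

Call:
{"name": "carry_out", "arguments": {"moves": [[[-1, 0, 0, 0.004, 0, 0, 0], [-1, 0, 0, 0.007, 0, 0, 0], [-1, 0, 0, 0.01, 0, 0, 0], [-1, 0, 0, 0.01, 0, 0, 0]]]}}

```text
time_s: 13.95
tcp_pos: [440.6, 60.6, 240.8]
ee_rot: [-0.0, 1.0, 0.018, -0.0]
wrist_force: [0.3, 0.7, -3.7]
grip_width: 0.488
finger_force: 25.0
```

Call:
{"name": "carry_out", "arguments": {"moves": [[[-1, 0, 0, 0.003, 0, 0, 0], [-1, 0, 0, 0.006, 0, 0, 0], [-1, 0, 0, 0.006, 0, 0, 0]]]}}

```text
time_s: 14.32
tcp_pos: [441.1, 60.6, 240.4]
ee_rot: [-0.0, 1.0, 0.018, -0.001]
wrist_force: [-6.2, 1.0, 10.8]
grip_width: 0.487
finger_force: 25.0
```

Call:
{"name": "carry_out", "arguments": {"moves": [[[-1, 0, 0, -0.004, 0, 0, 0], [1, 0, 0, -0.004, 0, 0, 0], [1, 0, 0, -0.004, 0, 0, 0], [1, 0, 0, -0.004, 0, 0, 0], [1, 0, 0, -0.004, 0, 0, 0]]]}}

```text
time_s: 14.95
tcp_pos: [440.7, 60.5, 240.1]
ee_rot: [-0.0, 1.0, 0.018, -0.0]
wrist_force: [0.2, 0.1, 0.4]
grip_width: 0.879
finger_force: 0.0
```

Call:
{"name": "carry_out", "arguments": {"moves": [[[1, 0, 0, -0.1, 0, 0, 0], [1, 0, 0, -0.3, 0, 0, 0], [1, 0, 0, -0.32, 0, 0, -0.03], [1, 0, 0, -0.32, 0, 0, -0.06], [1, 0, 0, -0.32, 0, 0, -0.09]]]}}

```text
time_s: 15.58
tcp_pos: [440.7, 60.5, 336.3]
ee_rot: [-0.0, 0.955, 0.298, -0.0]
wrist_force: [0.6, -0.8, 0.9]
grip_width: 0.997
finger_force: 0.0
```

Call:
{"name": "carry_out", "arguments": {"moves": [[[1, 0, 0, 0, 0, 0, -0.03], [1, 0, 0, 0, 0, 0, -0.06], [1, 0, 0, 0, 0, 0, -0.09], [1, 0, 0, 0, 0, 0, -0.12], [1, 0, 0, 0, 0, 0, -0.15]]]}}

```text
time_s: 16.2
tcp_pos: [440.7, 60.5, 336.0]
ee_rot: [-0.001, 0.717, 0.697, -0.0]
wrist_force: [0.4, -0.5, -0.4]
grip_width: 0.996
finger_force: 0.0
```

Call:
{"name": "carry_out", "arguments": {"moves": [[[1, 0, 0, 0, 0, 0, -0.01], [1, 0, 0, 0, 0, 0, -0.01], [1, 0, 0, 0, 0, 0, -0.01]]]}}

```text
time_s: 16.58
tcp_pos: [440.7, 60.6, 336.0]
ee_rot: [-0.001, 0.698, 0.716, -0.0]
wrist_force: [-0.4, -0.4, -0.3]
grip_width: 1.001
finger_force: 0.0
```

Run:
```python
from h import *
c=imaging.get_calibration("wrist");im=imaging.snapshot("wrist")[:,:,::-1];cv2.imwrite("pics/w6.png",im);np.save("w6.npy",c,allow_pickle=True)
for b in blobs(im,*GR,None,60):print(b,plane(c,b[0],92))
m=cv2.inRange(cv2.cvtColor(im,cv2.COLOR_BGR2HSV),(0,0,150),(179,60,255))
go2((440.8,60.5,60.5),2)
```

```text
([284.5, 239.5], 753) [441.24155208  56.16814313  92.        ]
t [-3.000e-04  6.000e-04  3.186e-01] r [-0.0002 -0.0001 -0.0013]
time 16.625 q5,6 [ 1.2  -0.15] grasp [440.5  60.6 156.1] F [-0.1  0.1 -1. ]
```

Call:
{"name": "carry_out", "arguments": {"moves": [[[1, 0, 0, 0.15, 0, 0, 0], [1, 0, 0, 0.25, 0, 0, 0], [1, 0, 0, 0.3, 0, 0, 0], [1, 0, 0, 0.316, 0, 0, 0], [1, 0, 0, 0.316, 0, 0, 0]]]}}

```text
time_s: 17.25
tcp_pos: [441.1, 60.5, 241.9]
ee_rot: [-0.0, 0.697, 0.717, 0.0]
wrist_force: [0.3, -0.1, 1.2]
grip_width: 0.998
finger_force: 0.0
```

Call:
{"name": "carry_out", "arguments": {"moves": [[[-1, 0, 0, 0, 0, 0, 0], [-1, 0, 0, 0, 0, 0, 0], [-1, 0, 0, 0, 0, 0, 0], [-1, 0, 0, 0, 0, 0, 0], [-1, 0, 0, 0, 0, 0, 0]]], "squeeze": 25}}

```text
time_s: 17.88
tcp_pos: [440.9, 60.5, 241.6]
ee_rot: [-0.0, 0.697, 0.717, 0.0]
wrist_force: [0.4, -0.2, 1.4]
grip_width: 0.658
finger_force: 25.0
```

Run:
```python
from h import *
go2((440.8,60.5,60.5),2)
# lane mid-plane from w2: camera then = pose at w2 (recompute from TCP pose: tool->camera from w6)
c6=np.load("w1.npy",allow_pickle=True).item()
R1=Ro.from_quat([.999838,.017993,-.000332,.0000856]);p1=np.array([387.92,-262.93,488.29])
Rtc=c6["R"]@R1.as_matrix();ttc=c6["R"]@p1+c6["t"]
q=np.array([.998,.019,.066,-.002]);q/=np.linalg.norm(q)
R2=Ro.from_quat(q).as_matrix();p2=np.array([430.7,-60.1,361.7]) 
c2=dict(fovy=c6["fovy"],cx=c6["cx"],cy=c6["cy"],R=Rtc@R2.T);c2["t"]=ttc-c2["R"]@p2
im=cv2.imread("pics/w2.png");print("check dot",plane(c2,(286.3,233.2),127))
m=cv2.inRange(cv2.cvtColor(im,cv2.COLOR_BGR2HSV),np.array((100,130,30)),np.array((125,255,255)))
for r in range(15,185,20):
    x=np.where(m[r,190:370])[0]+190
    a=x[x<260];b=x[x>305]
    if len(a) and len(b):
        print(r,a.min(),a.max(),b.min(),b.max(),[plane(c2,((a.min()+b.max())/2,r),155).round(1)[:2].tolist(),plane(c2,((a.max()+b.min())/2,r),145).round(1)[:2].tolist()])
```

```text
t [-0.0001 -0.0004  0.0038] r [ 0.     -0.0001 -0.0012]
time 17.875 q5,6 [ 0.98 -0.15] grasp [440.9  60.6  61.6] F [ 0.4 -0.2  1.4]
check dot [464.77603183 -61.11291218 127.        ]
15 205 234 306 354 [[585.9, -52.6], [589.7, -47.1]]
35 207 236 323 353 [[576.0, -53.2], [579.5, -52.7]]
55 208 237 323 352 [[566.0, -53.6], [568.9, -53.4]]
75 209 237 323 351 [[555.8, -54.0], [558.3, -53.8]]
95 210 238 321 350 [[545.5, -54.4], [547.4, -53.9]]
115 211 239 321 349 [[535.0, -54.7], [536.4, -54.6]]
135 212 240 320 348 [[524.4, -55.1], [525.3, -55.0]]
155 213 240 320 347 [[513.6, -55.5], [513.9, -55.4]]
175 214 235 324 346 [[502.7, -55.9], [502.4, -55.6]]
```

Call:
{"name": "carry_out", "arguments": {"moves": [[[-1, 0, 0, -0.02, 0, 0, 0], [-1, 0, 0, -0.15, 0, 0, 0], [-1, 0, 0, -0.3, 0, 0, 0], [-1, 0, 0, -0.48, 0, 0, 0], [-1, 0, 0, -0.66, 0, 0, 0]]]}}

```text
time_s: 18.5
tcp_pos: [440.0, 60.6, 440.1]
ee_rot: [-0.001, 0.697, 0.717, -0.001]
wrist_force: [0.5, -0.4, -3.1]
grip_width: 0.661
finger_force: 25.0
```

Run:
```python
from h import *
go2((608.7,-51.3,260),2.2,.14,2.2)
```

```text
t [-0.3893  0.468   0.0044] r [-0.0228 -0.     -0.0017]
time 18.5 q5,6 [ 1.42 -0.15] grasp [439.5  60.7 260.1] F [ 0.5 -0.4 -3.1]
```

Call:
{"name": "carry_out", "arguments": {"moves": [[[-1, -0.08, 0.1, -0.02, -0.005, 0, 0], [-1, -0.18, 0.22, -0.02, -0.01, 0, 0], [-1, -0.28, 0.34, -0.02, -0.016, 0, -0.001], [-1, -0.37, 0.45, -0.01, -0.0228, 0, -0.0017], [-1, -0.389, 0.468, 0.004, -0.0228, 0, -0.0017]]]}}

```text
time_s: 19.12
tcp_pos: [585.1, -53.7, 436.5]
ee_rot: [0.048, 0.692, 0.718, 0.05]
wrist_force: [-0.7, 0.7, -4.0]
grip_width: 0.658
finger_force: 25.0
```

Call:
{"name": "carry_out", "arguments": {"moves": [[[-1, 0, 0, 0, 0, 0, 0], [-1, 0, 0, 0, 0, 0, 0]]]}}

```text
time_s: 19.38
tcp_pos: [583.7, -51.5, 437.6]
ee_rot: [0.049, 0.691, 0.719, 0.051]
wrist_force: [0.0, 0.1, -4.0]
grip_width: 0.66
finger_force: 25.0
```

Run:
```python
from h import *
c=imaging.get_calibration("wrist");im=imaging.snapshot("wrist")[:,:,::-1]
go2((628.2,-51.1,119.8),2.2,.14,2.2)
print(blobs(im,*GR,None,60))
s=imaging.snapshot("scene")[:,:,::-1]
cv2.imwrite("pics/fin.png",np.hstack([cv2.resize(im,(400,300)),s[100:400,160:560]]))
```

```text
t [-0.0046 -0.0021  0.4708] r [ 0.0003 -0.      0.0001]
time 19.425 q5,6 [ 1.24 -0.34] grasp [609.1 -50.5 259.8] F [ 0.1  0.1 -3.6]
[([282.7, 298.2], 301), ([283.2, 318.6], 1339)]
```

View pics/fin.png

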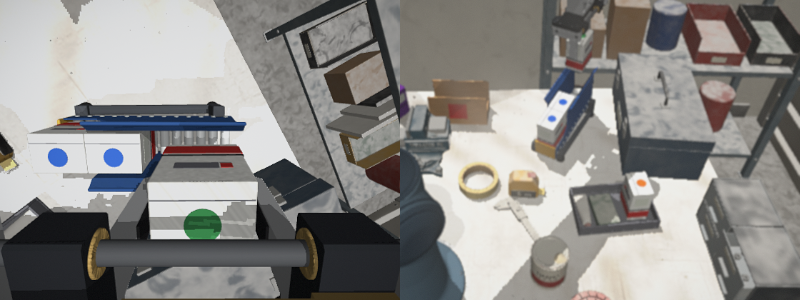

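The two blue-dot cartons stand closed up at the lip, the old carton is in the tray, and the new carton hangs above the empty back of the lane. I lower it in stages.

Call:
{"name": "carry_out", "arguments": {"moves": [[[-1, -0.004, -0.002, 0.05, 0, 0, 0], [-1, -0.004, -0.002, 0.1, 0, 0, 0], [-1, -0.004, -0.002, 0.14, 0, 0, 0], [-1, -0.004, -0.002, 0.17, 0, 0, 0], [-1, -0.004, -0.002, 0.19, 0, 0, 0]]]}}

```text
time_s: 20.1
tcp_pos: [592.0, -53.2, 380.6]
ee_rot: [0.049, 0.692, 0.719, 0.051]
wrist_force: [0.3, 0.1, -2.8]
grip_width: 0.656
finger_force: 25.0
```

Run:
```python
from h import *
go2((628.2,-51.1,119.8),2.2,.14,2.2)
```

```text
t [ 0.0025 -0.002   0.2775] r [ 0.0003  0.     -0.    ]
time 20.1 q5,6 [ 1.14 -0.34] grasp [617.4 -52.3 202.4] F [ 0.3  0.1 -2.8]
```

Call:
{"name": "carry_out", "arguments": {"moves": [[[-1, 0.001, -0.001, 0.06, 0, 0, 0], [-1, 0.001, -0.001, 0.12, 0, 0, 0], [-1, 0.001, -0.001, 0.18, 0, 0, 0], [-1, 0.001, -0.001, 0.23, 0, 0, 0], [-1, 0.001, -0.001, 0.255, 0, 0, 0]]]}}

```text
time_s: 20.72
tcp_pos: [602.3, -52.5, 304.0]
ee_rot: [0.049, 0.692, 0.719, 0.051]
wrist_force: [-0.2, 0.2, -3.5]
grip_width: 0.658
finger_force: 25.0
```

Call:
{"name": "carry_out", "arguments": {"moves": [[[-1, 0, 0, 0.004, 0, 0, 0], [-1, 0, 0, 0.008, 0, 0, 0], [-1, 0, 0, 0.01, 0, 0, 0], [-1, 0, 0, 0.01, 0, 0, 0]]]}}

```text
time_s: 21.22
tcp_pos: [602.9, -52.5, 303.1]
ee_rot: [0.05, 0.692, 0.719, 0.051]
wrist_force: [0.3, -0.2, -3.7]
grip_width: 0.657
finger_force: 25.0
```

Run:
```python
from h import *
go2((628.2,-51.1,119.8),2.2,.14,2.2)
```

```text
t [ 0.0016 -0.0018  0.0167] r [ 0.0005  0.0001 -0.    ]
time 21.225 q5,6 [ 1.   -0.34] grasp [628.6 -51.6 124.9] F [ 0.3 -0.2 -3.7]
```

Call:
{"name": "carry_out", "arguments": {"moves": [[[-1, 0, 0, 0.003, 0, 0, 0], [-1, 0, 0, 0.006, 0, 0, 0], [-1, 0, 0, 0.009, 0, 0, 0], [-1, 0, 0, 0.009, 0, 0, 0]]]}}

```text
time_s: 21.72
tcp_pos: [603.2, -52.5, 299.8]
ee_rot: [0.049, 0.692, 0.719, 0.051]
wrist_force: [-0.2, -1.1, -2.9]
grip_width: 0.66
finger_force: 25.0
```

Call:
{"name": "carry_out", "arguments": {"moves": [[[-1, 0, 0, 0.003, 0, 0, 0], [-1, 0, 0, 0.005, 0, 0, 0], [-1, 0, 0, 0.005, 0, 0, 0]]]}}

```text
time_s: 22.1
tcp_pos: [603.5, -52.5, 298.4]
ee_rot: [0.049, 0.692, 0.719, 0.051]
wrist_force: [0.2, -1.0, -4.1]
grip_width: 0.657
finger_force: 25.0
```

Call:
{"name": "carry_out", "arguments": {"moves": [[[-1, 0, 0, 0.003, 0, 0, 0], [-1, 0, 0, 0.005, 0, 0, 0], [-1, 0, 0, 0.005, 0, 0, 0]]]}}

```text
time_s: 22.48
tcp_pos: [604.1, -52.5, 298.2]
ee_rot: [0.05, 0.692, 0.719, 0.052]
wrist_force: [-1.2, 1.8, 4.0]
grip_width: 0.655
finger_force: 25.0
```

Call:
{"name": "carry_out", "arguments": {"moves": [[[0.65, 0, 0, -0.002, 0, 0, 0], [0.65, 0, 0, -0.002, 0, 0, 0], [0.65, 0, 0, -0.002, 0, 0, 0], [0.65, 0, 0, -0.002, 0, 0, 0]]]}}

```text
time_s: 22.98
tcp_pos: [603.6, -52.6, 297.4]
ee_rot: [0.049, 0.692, 0.719, 0.051]
wrist_force: [-1.8, -0.2, 0.1]
grip_width: 0.823
finger_force: 0.1
```

Call:
{"name": "carry_out", "arguments": {"moves": [[[0.65, 0, 0, -0.03, 0, 0, 0], [0.65, 0, 0, -0.08, 0, 0, 0], [0.65, 0, 0, -0.16, 0, 0, 0], [0.65, 0, 0, -0.3, 0, 0, 0], [0.65, 0, 0, -0.5, 0, 0, 0]]]}}

```text
time_s: 23.6
tcp_pos: [581.7, -53.2, 447.2]
ee_rot: [0.049, 0.692, 0.719, 0.051]
wrist_force: [1.4, 0.1, 1.2]
grip_width: 0.823
finger_force: 0.0
```

Call:
{"name": "carry_out", "arguments": {"moves": [[[0.65, 0, 0, -0.2, 0, 0, 0], [0.65, 0, 0, -0.4, 0, 0, 0], [0.65, 0, 0, -0.4, 0, 0, 0], [0.65, 0, 0, -0.4, 0, 0, 0], [0.65, 0, 0, -0.4, 0, 0, 0]]]}}

```text
time_s: 24.22
tcp_pos: [565.3, -53.9, 562.8]
ee_rot: [0.048, 0.692, 0.719, 0.05]
wrist_force: [0.1, 0.2, -0.8]
grip_width: 0.826
finger_force: 0.0
```

Run:
```python
from h import *
c=imaging.get_calibration("wrist");im=imaging.snapshot("wrist")[:,:,::-1]
s=imaging.snapshot("scene")[:,:,::-1];d=imaging.snapshot("side")[:,:,::-1]
for k,n in((GR,"G"),(BL,"B"),(OR,"O")):
    for b in blobs(im,*k,None,80): print(n,b,[plane(c,b[0],z).round(1)[:2].tolist() for z in(127,136,145)])
    print(n,"scene",blobs(s,*k,(250,130,460,300)),"side",blobs(d,*k,(200,160,400,350)))
print(readout.read_state()["time_s"])
cv2.imwrite("pics/end_w.png",im)
```

```text
G ([251.5, 189.4], 254) [[588.0, -61.0], [587.5, -59.2], [587.0, -57.4]]
G scene [([333.2, 186.0], 16)] side [([331.0, 209.5], 22)]
B ([246.9, 153.8], 436) [[582.0, -19.0], [581.7, -18.1], [581.3, -17.3]]
B ([143.0, 187.8], 255) [[464.2, -60.4], [466.4, -58.7], [468.6, -56.9]]
B ([197.4, 187.9], 252) [[524.9, -59.9], [525.8, -58.1], [526.7, -56.4]]
B ([252.4, 214.1], 1551) [[589.5, -91.5], [589.0, -89.1], [588.5, -86.7]]
B scene [([322.5, 201.5], 18), ([311.5, 218.0], 14)] side [([325.9, 199.9], 339), ([349.4, 207.5], 17), ([309.0, 215.7], 31), ([285.5, 220.0], 16)]
O scene [([401.0, 282.6], 33)] side [([271.2, 188.0], 8), ([280.8, 203.9], 8), ([283.8, 297.9], 42)]
24.375
```

The green dot is at (587,-57), one carton length behind the blues at 526 and 464. The lane is closed up and the old carton is still in the tray, so I hand the job in.

```bash
python3 -c "
from workcell import workorder
print(workorder.close_job())"
```

```text
the job is handed in; nothing more can be done
None
```

The job is handed in at about 24 s: the oldest carton stands upright in the tray's empty half, and the new green-dot carton was set on the rollers at the back and has closed up behind the two blue-dot cartons.

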